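# Make up two job trays at the goldsmith's bench

## Robot

A 7-joint arm with a two-finger parallel gripper is mounted at the origin on the work surface. World frame = base frame: x ahead of the robot, y to its left, z up, the work surface at z = 0. Lengths are in mm, angles in rad, forces in N, time in s.
With the tool pointing down it reaches from about 425 to 950 mm from the base axis. Payload 4.7 kg.
Tool frame: the origin (TCP) lies on the centre line of the jaws, within the pads' length; the fingertips stand 22 mm ahead of it and the grasp point (between the pads) lies 3 mm ahead of it (tip_reach is the distance from the TCP to the fingertips, in mm); z points along the fingers, y is the line along which they close (so a half turn about z gives the same grasp; the last joint's range is limited). The gripper opens to 85 mm and grips with 20 to 120 N. Pads are 22 mm wide; open, the fingers measure 114 mm over their backs; the gripper's body (76 mm by 85 mm) begins 54 mm behind the grasp point. The pads swing forward as they close: fully open they stand 13 mm farther back than shut.
Start: joints at [1.244, 0.469, -0.049, 1.532, 0.024, 1.141, -0.082], TCP at [198.104, -645.294, 220.035] pointing down, gripper open.
Joint ranges: [-2.59, 2.59], [-0.33, 1.99], [-1.39, 1.29], [0.1, 2.45], [-1.04, 4.18], [0.21, 1.99], [-2.66, 2.66]. Speed limits (rad/s): [2.57, 2.57, 3.14, 3.14, 3.14, 3.14, 3.14].

## Interface

Orientations are given as a rotation vector (axis times angle).
In Python, from rig import * gives the robot as it stands.
- The arm moves only by the tool jog_arm, never from a script. Its argument "plan" is a list that holds one entry, the list of rows, each a list of 7 numbers: the shift along the world's x, y, z in units of 25 mm (1.0 is 25 mm), then the turn, a rotation vector about the world's x, y, z in units of 6 degrees (1.0 is 6 degrees), then the opening, from 0 (shut) to 1 (fully open). In form: [[[x, y, z, ax, ay, az, jaw], ...]]. A call has 1 to 20 rows; each row shifts and turns the commanded pose from where the row before left it; what a row does not reach is not made up. A row lasts 1/8 s, in which the tool goes at most 62.5 mm and 10.7 degrees, less where a joint would pass 70% of its speed; a pose out of reach is approached as far as the arm can. A call is refused whole if a number of a shift passes 1 or a number of a turn 1, either way. A call with a gripper value outside its range is refused whole. The fingers move at their own pace and stop on an object; "newtons" is the grip in N (left out, the last holds). Time passes only in rows, so rows that do not move let the fingers close. It gives the time, the measured TCP pose, the force, the opening and the grip force at its end, in the units of the state.
- get_obs(): the state, without advancing time (a new reading comes with each control period).
- snapshot(name): name is "side" or "top"; returns the picture (400x640x3 uint8, red, green, blue); there is no depth.
- camera_model(name): a dict with "mtx" (3x3 intrinsics, pixels), "R" (3x3) and "t" (3): a world point X has camera coordinates R X + t. Camera axes: x right, y down, z forward; pixel columns grow to the right and rows downward; lengths in mm; the calibration is good to about 2 mm. A picture is of the moment at which its call begins. camera_model takes no time and is no camera call.
- job_done(): hands the job in; it is judged then, once.
The state is a dict: "time_s": time; "qpos": joint angles; "joint_velocities": joint speeds; "tau": joint torques, N m; "tool_pos": TCP position; "ee_rot": TCP orientation; "force": force on the tool from outside, world axes, zero at the start; "ft_torque": the same for the moment, N m; "opening": finger opening in mm; "grip_force": force on a finger pad.
Only numpy, scipy, OpenCV 4.12 (cv2) and the standard library are available. Lean on these libraries where they do the work, as an engineer would, in place of code of your own. Each camera call takes 0.05 s, during which the arm holds its last target. There are 200 camera calls.

## Task

Make up two job trays from the stock on the bench: the wax-carving kit in the yellow tray (green wax block in its cork-lined pocket, file in its long tool lane) and the band kit in the blue tray (copper band in its cork-lined pocket, amber flux jar in its bare pocket, wooden ring clamp in its long tool lane). Each piece must end up lying flat on the floor of its own compartment, wholly inside the rims, with the jar kept upright throughout. Leave the purple wax and the silver band where they are.

Things in the scene. Friction and masses are not known exactly. Their poses are not given: they have to be found in the camera images.
- tray_yellow: Yellow tray, fixed, 132 (x) x 152 (y) x 11 mm; origin: centre of underside. Floor 3 mm thick; walls and dividers 4 mm thick, tops 11 mm above the bench. Compartments (insides, centres in the tray's frame): tool lane 50 x 144 mm, long along y, at (-37, 0) mm; cork-lined pocket 70 x 70 at (27, 37); bare pocket (tray colour) 70 x 70 at (27, -37). Yaw within 0.35 rad of the world's.
- tray_blue: Blue tray, fixed, 132 (x) x 152 (y) x 11 mm; origin: centre of underside. Floor 3 mm thick; walls and dividers 4 mm thick, tops 11 mm above the bench. Compartments (insides, centres in the tray's frame): tool lane 50 x 144 mm, long along y, at (-37, 0) mm; cork-lined pocket 70 x 70 at (27, 37); bare pocket (tray colour) 70 x 70 at (27, -37). Yaw within 0.35 rad of the world's.
- wax_green: Green block of carving wax, lying flat, 50 (its x) x 30 (its y) x 26 mm high, 50 g, with thin saw lines across it; origin at the centre of its underside; grip it across the 30 mm. For the yellow tray's cork pocket.
- wax_purple: Purple block of carving wax, lying flat, 50 (its x) x 30 (its y) x 26 mm high, 50 g, with thin saw lines across it; origin at the centre of its underside; grip it across the 30 mm. Not wanted: leave it alone.
- file: Flat file lying along its x, 124 mm long, 60 g; origin at mid-length on the underside. Pale wooden handle from x = -62 to -2 mm, 22 mm wide (its y) and 22 mm high: grip it across the 22 mm, near x = -22 mm (about its centre of mass). Then brass ferrule and dark steel blade, 14 mm wide, 5 mm high, to x = +62 mm. For the yellow tray's tool lane, either way round.
- clamp: Dark wooden ring clamp (two wooden halves with leather between, a brass collar near its +x end), lying along its own x, 108 mm long, 28 mm wide (its y), 24 mm high, 70 g; origin at the centre of its underside; grip it across the 28 mm at mid-length. For the blue tray's tool lane, either way round.
- band_copper: Copper band, upright open ring (a short slice of tube), outside diameter 44 mm, inside 36 mm, 18 mm high, 60 g; origin at the centre of its underside; grip it across the outside. For the blue tray's cork pocket.
- band_silver: Silver-coloured band, upright open ring (a short slice of tube), outside diameter 44 mm, inside 36 mm, 18 mm high, 60 g; origin at the centre of its underside; grip it across the outside. Not wanted: leave it alone.
- jar: Closed amber glass flux jar with a white cap, standing upright, 40 mm diameter, 42 mm high, 90 g; origin at the centre of its underside; grip it across the body. For the blue tray's bare pocket.
There are look-alikes about, which are no part of the job. What is meant by the band_copper is not red, and is the smaller of those in its own colour.

How it is judged (in metres and radians):
At the end, for the whole second after the job is handed in: Each of the five pieces has its centre inside the walls of its compartment (file and clamp within 30 mm of mid-lane), underside less than 3.5 mm above the tray floor, tilt under 0.08 rad, at rest; purple wax and silver band within 20 mm of where they began (x of file in the frame of tray_yellow between -0.062 and -0.012 m and y of file in the frame of tray_yellow between -0.03 and 0.03 m and z of each of file, wax_green in the frame of tray_yellow below 0.0065 m and angle between each of file, wax_green, clamp, band_copper, jar's own z axis and vertical below 0.08 rad and linear speed of each of file, wax_green, clamp, band_copper, jar below 0.02 m/s and x of wax_green in the frame of tray_yellow between -0.008 and 0.062 m and y of wax_green in the frame of tray_yellow between 0.002 and 0.072 m and x of clamp in the frame of tray_blue between -0.062 and -0.012 m and y of clamp in the frame of tray_blue between -0.03 and 0.03 m and z of each of clamp, band_copper, jar in the frame of tray_blue below 0.0065 m and x of band_copper in the frame of tray_blue between -0.008 and 0.062 m and y of band_copper in the frame of tray_blue between 0.002 and 0.072 m and x of jar in the frame of tray_blue between -0.008 and 0.062 m and y of jar in the frame of tray_blue between -0.072 and -0.002 m and distance of each of wax_purple, band_silver from where it was at the start of the episode below 0.02 m); the robot touches nothing.
It fails at once if the jar is tipped by more than 0.5 rad (angle between jar's own z axis and vertical above 0.5 rad).
It fails at once if the purple wax or the silver band is moved by more than 20 mm (distance of any of wax_purple, band_silver from where it was at the start of the episode above 0.02 m).
It also fails if it takes over 109 s, if anything falls off the work surface, if the arm or the gripper's body presses on something with over 40 N, if the wrist force passes 120 N, or if a joint passes its speed limit or range.

## Working session

There is one attempt and no reset: what is moved stays moved. The work goes in short steps, Python scripts to look and compute and a tool call to move; the robot and the scene stay as the last step left them, time stands still between calls to the robot, and variables do not carry over. Pictures are saved under pics/ and viewed, at most 14 in all, crops included, and the job is handed in when it is done.

Besides the shell and the picture viewer there is one more tool, called after "Call:" in YAML: its name, and indented under it one key for each argument. jog_arm: Moves the arm, as the interface text tells. Its arguments: {"type":"object","properties":{"plan":{"type":"array","items":{"type":"array","items":{"type":"array","items":{"type":"number"}}}},"newtons":{"type":"number"}},"required":["plan"]}

```bash
mkdir -p pics; python3 - <<'E'
from rig import *
import cv2
for n in("top","side"):
    cv2.imwrite(f"pics/{n}0.png",snapshot(n)[:,:,::-1])
    c=camera_model(n);print(n,c)
o=get_obs();print(o)
E
```

```text
top {'mtx': array([[479.65588383,   0.        , 312.72514625],
       [  0.        , 479.65588383, 201.730702  ],
       [  0.        ,   0.        ,   1.        ]]), 'R': array([[-0.00934504, -0.99994544, -0.00466768],
       [-0.98082439,  0.01007488, -0.19463301],
       [ 0.19466941,  0.00275932, -0.98086503]]), 't': array([  15.49444129,  498.45907385, 1007.22891198])}
side {'mtx': array([[387.4852054 ,   0.        , 323.43403923],
       [  0.        , 387.4852054 , 202.27543775],
       [  0.        ,   0.        ,   1.        ]]), 'R': array([[ 0.98432692, -0.17634781,  0.00139951],
       [-0.12477001, -0.70199775, -0.70116446],
       [ 0.12463127,  0.69000044, -0.71299821]]), 't': array([-475.57331838,   89.21533368,  760.32139635])}
{'time_s': 0.1, 'qpos': array([ 1.24412821,  0.46937415, -0.04860609,  1.53356929,  0.02411645,
        1.14102416, -0.08232197]), 'joint_velocities': array([-0.00112778, -0.00177483, -0.00044602, -0.00257683,  0.00081644,
        0.00046933, -0.00122548]), 'tau': array([ 6.36749774e-04, -5.11514962e+01, -4.69308661e-02, -2.38390642e+01,
        1.08217172e-02,  4.38060568e-03,  6.63446940e-06]), 'tool_pos': array([ 197.88902059, -644.76548986,  219.05961625]), 'ee_rot': array([-3.10509524e+00, -4.65783268e-01,  5.29772403e-04]), 'force': array([-0.96329137,  0.09740358, -0.48159777]), 'ft_torque': array([ 0.00967363, -0.04268732,  0.0304779 ]), 'grip_force': 0.0, 'opening': 85.49773791762054}
```

View pics/top0.png

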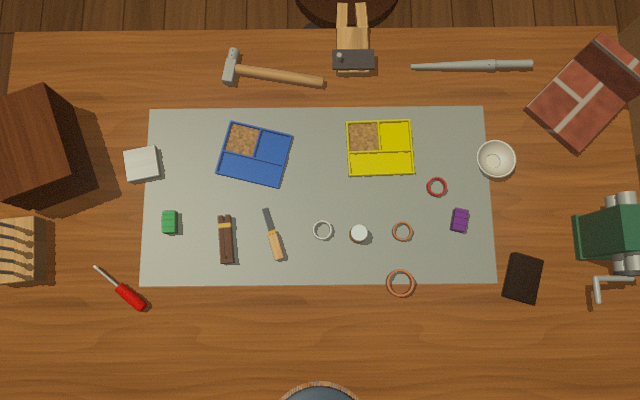

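View pics/side0.png

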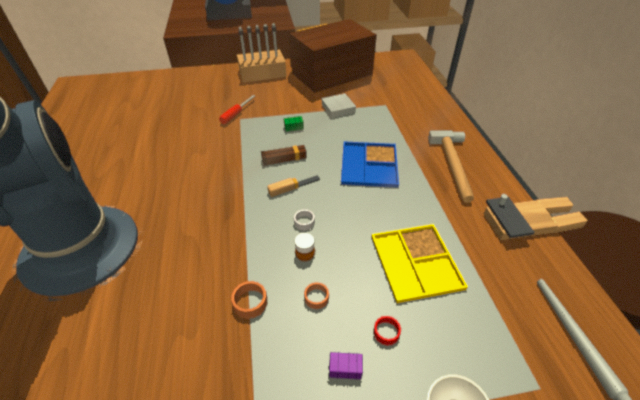

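```bash
python3 - <<'E'
import cv2
i=cv2.imread("pics/top0.png")
cv2.imwrite("pics/L.png",cv2.resize(i[115:265,140:340],None,fx=4,fy=4,interpolation=cv2.INTER_CUBIC))
cv2.imwrite("pics/R.png",cv2.resize(i[110:300,300:480],None,fx=3,fy=3,interpolation=cv2.INTER_CUBIC))
E
```

```text
(no output)
```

View pics/L.png

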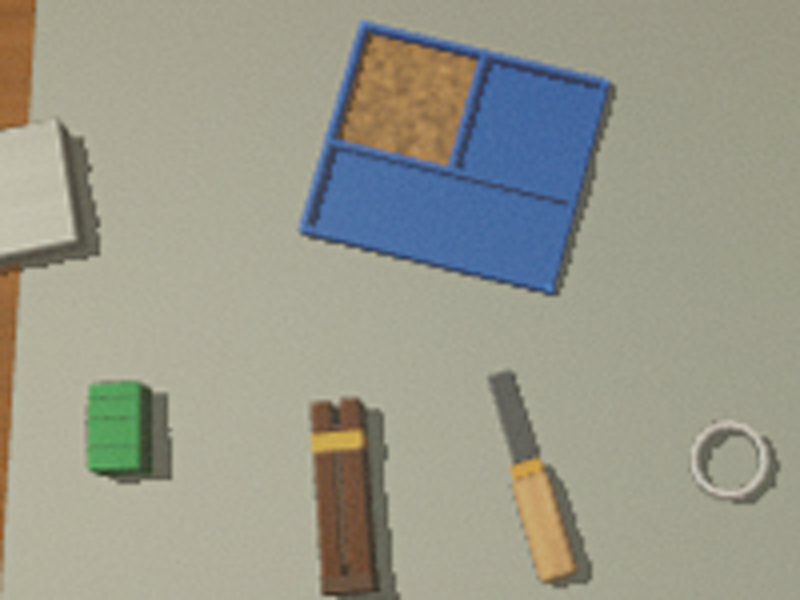

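View pics/R.png

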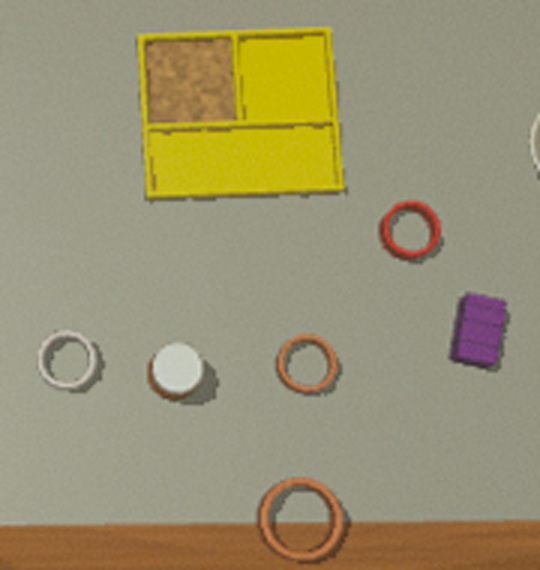

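The top view shows the red ring at (437,187), a small copper-coloured ring at (402,231) and a large one at (400,284). The small one is the band_copper: it isn't red and is the smaller of its colour, and the enlarged crop confirms it. Blue tray corners in the L crop are (364,22), (610,82), (555,292), (302,233). Yellow tray corners in the R crop are (138,35), (331,28), (346,192), (148,199).

```bash
cat > h.py <<'E'
import numpy as np
from rig import *
def ray(n,u,v,z):
    c=camera_model(n);R,t=c["R"],c["t"];C=-R.T@t
    d=R.T@np.linalg.inv(c["mtx"])@[u,v,1];return (C+d*(z-C[2])/d[2])[:2]
L=lambda a,b,z:ray("top",140+a/4-.375,115+b/4-.375,z)
Rr=lambda a,b,z:ray("top",300+a/3-.33,110+b/3-.33,z)
P=np.array([[66,76],[66,-76],[-66,-76],[-66,76]])
def tray(q):
    a=q-q.mean(0);th=np.arctan2((P[:,0]*a[:,1]-P[:,1]*a[:,0]).sum(),(P*a).sum())
    Q=np.array([[np.cos(th),-np.sin(th)],[np.sin(th),np.cos(th)]])
    return q.mean(0),th,Q,abs(a-P@Q.T).max()
B=tray(np.array([L(*p,11) for p in[(364,22),(610,82),(555,292),(302,233)]]))
Y=tray(np.array([Rr(*p,11) for p in[(138,35),(331,28),(346,192),(148,199)]]))
E
python3 - <<'E'
from h import *
np.set_printoptions(precision=2,suppress=True)
for n,T in(("B",B),("Y",Y)):
    print(n,T[0],T[1],T[3],[T[0]+T[2]@p for p in np.array([[-37,0],[27,37],[27,-37]])])
ang=lambda a,b:np.arctan2(*(a-b)[::-1])
print("green",L(113,425,26),ang(L(113,382,26),L(112,468,26)))
print("clamp",L(341,496,20),ang(L(336,401,24),L(347,591,24)))
print("file",L(558,577,16),L(501,374,4),ang(L(501,374,4),L(558,577,12)))
print("copper",Rr(308,364,18),"jar",Rr(178,367,42),"silver",Rr(68,360,18),"purple",Rr(482,329,26))
E
```

```text
B [621.84 146.42] -0.2506384091176078 1.1634270172459082 [array([586. , 155.6]), array([657.18, 175.57]), array([638.82, 103.88])]
Y [ 634.3  -147.28] 0.030771132554089784 0.9602018777832058 [array([ 597.32, -148.42]), array([ 660.15, -109.47]), array([ 662.43, -183.43])]
green [462.83 335.02] 0.03801803970649427
clamp [422.42 207.51] 0.08371278097969864
file [376.55  86.51] [493.7  120.58] 0.28135059767343384
copper [ 435.87 -189.3 ] jar [431.4  -90.02] silver [440.67 -10.26] purple [ 459.72 -318.33]
```

Call:
jog_arm:
  plan:
    - [[0.5,0.96,-0.3,0,0,0,0.7],[0.5,0.96,-0.3,0,0,0,0.7],[0.5,0.96,-0.3,0,0,0,0.7],[0.5,0.96,-0.3,0,0,0,0.7],[0.5,0.96,-0.3,0,0,0,0.7],[0.5,0.96,-0.3,0,0,0,0.7],[0.5,0.96,-0.3,0,0,0,0.7],[0.5,0.96,-0.3,0,0,0,0.7],[0.5,0.96,-0.3,0,0,0,0.7],[0.5,0.96,-0.3,0,0,0,0.7],[0.5,0.96,-0.3,0,0,0,0.7],[0.5,0.96,-0.3,0,0,0,0.7],[0.5,0.96,-0.3,0,0,0,0.7],[0.5,0.96,-0.3,0,0,0,0.7],[0.5,0.96,-0.3,0,0,0,0.7],[0.5,0.96,-0.3,0,0,0,0.7],[0.5,0.96,-0.3,0,0,0,0.7],[0.5,0.96,-0.3,0,0,0,0.7],[0.5,0.96,-0.3,0,0,0,0.7],[0,0,0,0,0,0,0.7]]
  newtons: 40

```text
time_s: 2.6
tool_pos: [435.9, -187.2, 76.9]
ee_rot: [-3.104, -0.473, 0.001]
force: [0.1, 0.4, -0.1]
opening: 60.0
grip_force: 0.0
```

Call:
jog_arm:
  plan:
    - [[0,-0.08,-0.7,0,0,0,0.7],[0,0,-0.7,0,0,0,0.7],[0,0,0,0,0,0,0.7]]

```text
time_s: 2.98
tool_pos: [434.1, -192.0, 41.7]
ee_rot: [-3.106, -0.464, 0.004]
force: [-0.1, 0.2, 0.2]
opening: 59.9
grip_force: 0.0
```

```bash
python3 - <<'E'
from h import *
import cv2
i=snapshot("side")[:,:,::-1]
cv2.imwrite("pics/s1.png",cv2.resize(i[230:350,230:390],None,fx=5,fy=5,interpolation=cv2.INTER_CUBIC))
p=get_obs()["tool_pos"];print(p)
c=camera_model("side")
for z in (0,10,20,30):
    x=c["mtx"]@(c["R"]@[435.9,-189.3,z]+c["t"]);x=x[:2]/x[2];print(z,(x-[230,230]+.4)*5)
E
```

```text
[ 434.91580342 -192.08280677   42.42053529]
0 [432.00227563 338.41093514]
10 [431.65083259 323.34586792]
20 [431.29190703 307.96005334]
30 [430.92525744 292.24313773]
```

View pics/s1.png

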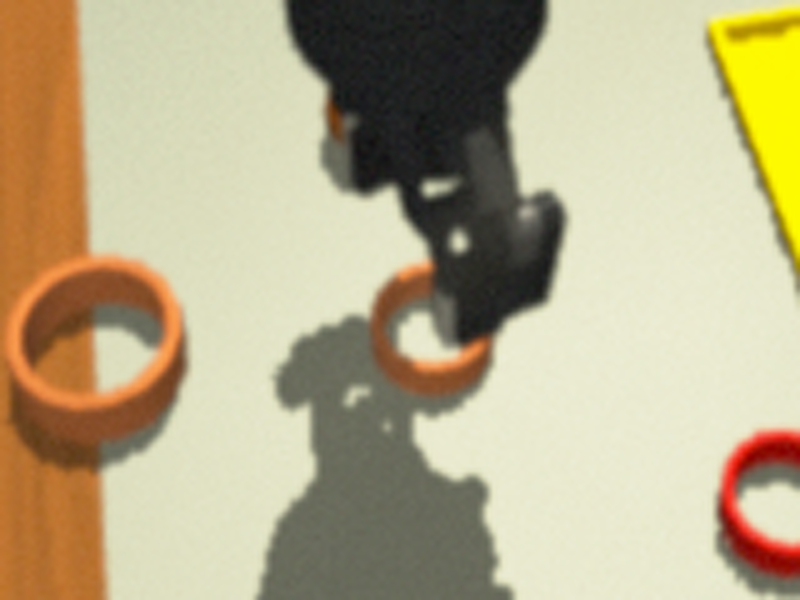

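```bash
python3 - <<'E'
from h import *
c=camera_model("side")
for q in ((432.5,-224),(453.5,-217.5)):
  for z in (5,10,15,20,25,30):
    x=c["mtx"]@(c["R"]@[*q,z]+c["t"]);x=x[:2]/x[2];print(q,z,((x-[230,230]+.4)*5).round())
E
```

```text
(432.5, -224) 5 [439. 421.]
(432.5, -224) 10 [438. 414.]
(432.5, -224) 15 [438. 407.]
(432.5, -224) 20 [438. 399.]
(432.5, -224) 25 [438. 392.]
(432.5, -224) 30 [438. 384.]
(453.5, -217.5) 5 [496. 395.]
(453.5, -217.5) 10 [496. 387.]
(453.5, -217.5) 15 [496. 380.]
(453.5, -217.5) 20 [496. 372.]
(453.5, -217.5) 25 [497. 364.]
(453.5, -217.5) 30 [497. 357.]
```

```bash
python3 - <<'E'
from h import *
import cv2
i=snapshot("top")[:,:,::-1]
cv2.imwrite("pics/t1.png",cv2.resize(i[170:290,330:490],None,fx=5,fy=5,interpolation=cv2.INTER_CUBIC))
from scipy.spatial.transform import Rotation as r
print(r.from_rotvec(get_obs()["ee_rot"]).as_matrix().round(2))
E
```

```text
[[ 0.96  0.29  0.  ]
 [ 0.29 -0.96 -0.  ]
 [ 0.    0.   -1.  ]]
```

View pics/t1.png

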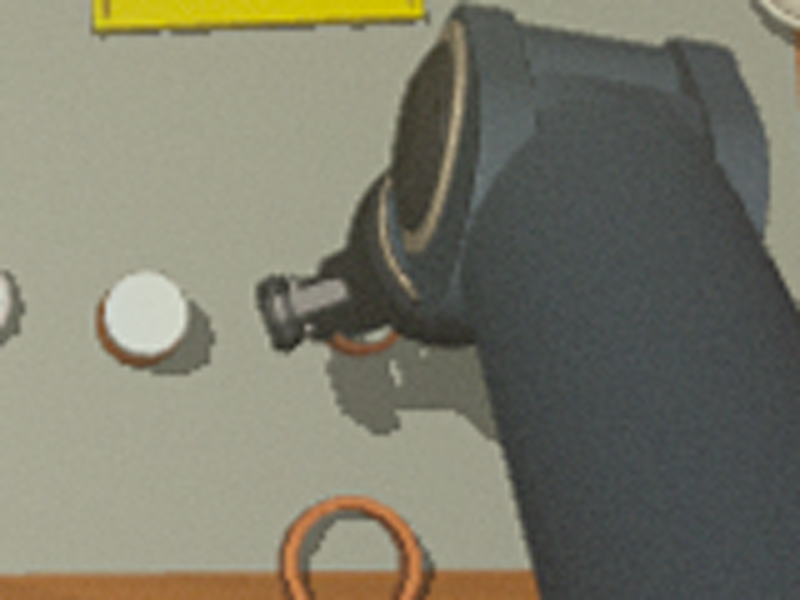

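Call:
jog_arm:
  plan:
    - [[0.04,0.1,-0.2,0,0,0,0.7],[0,0,-0.2,0,0,0,0.7],[0,0,0,0,0,0,0.7]]

```text
time_s: 3.45
tool_pos: [436.4, -188.7, 32.3]
ee_rot: [-3.107, -0.466, 0.001]
force: [-0.8, -0.7, -0.2]
opening: 59.8
grip_force: 0.0
```

```bash
python3 - <<'E'
from h import *
import cv2
i=snapshot("side")[:,:,::-1]
cv2.imwrite("pics/s2.png",cv2.resize(i[230:330,260:360],None,fx=6,fy=6,interpolation=cv2.INTER_CUBIC))
E
```

```text
(no output)
```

View pics/s2.png

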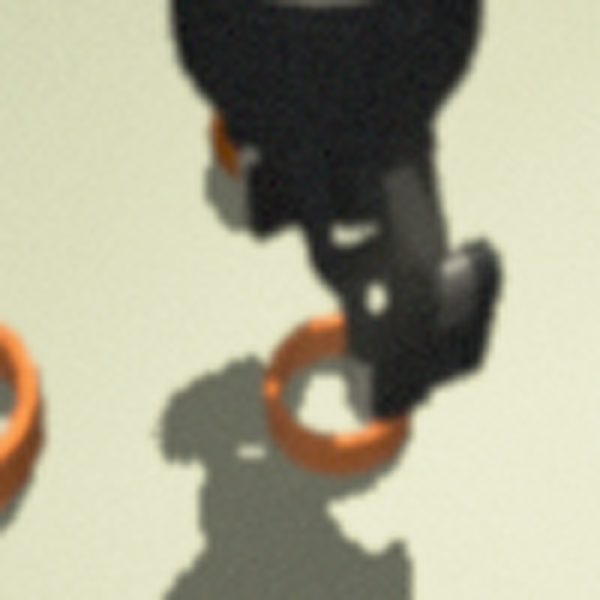

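Call:
jog_arm:
  plan:
    - [[0,0,-0.1,0,0,0,0.7],[0,0,-0.1,0,0,0,0.7],[0,0,-0.1,0,0,0,0.7],[0,0,0,0,0,0,0.7]]

```text
time_s: 4.0
tool_pos: [436.4, -188.7, 24.8]
ee_rot: [-3.107, -0.466, 0.001]
force: [0.5, -0.6, -0.7]
opening: 59.9
grip_force: 0.0
```

Call:
jog_arm:
  plan:
    - [[0,0,-0.1,0,0,0,0.7],[0,0,0,0,0,0,0.7]]

```text
time_s: 4.25
tool_pos: [436.5, -188.7, 22.4]
ee_rot: [-3.107, -0.466, 0.0]
force: [0.3, 0.4, -0.6]
opening: 60.0
grip_force: 0.0
```

Call:
jog_arm:
  plan:
    - [[0,0,-0.1,0,0,0,0.7],[0,0,0,0,0,0,0.7]]

```text
time_s: 4.5
tool_pos: [436.5, -188.8, 19.9]
ee_rot: [-3.107, -0.466, 0.0]
force: [-0.2, -0.3, -0.5]
opening: 59.6
grip_force: 0.0
```

Call:
jog_arm:
  plan:
    - [[0,0,-0.1,0,0,0,0.7],[0,0,0,0,0,0,0.7]]

```text
time_s: 4.75
tool_pos: [436.4, -188.7, 17.3]
ee_rot: [-3.107, -0.466, 0.001]
force: [-0.5, -0.7, 0.1]
opening: 60.1
grip_force: 0.0
```

```bash
python3 - <<'E'
from h import *
import cv2
i=snapshot("side")[:,:,::-1]
cv2.imwrite("pics/s3.png",cv2.resize(i[230:330,260:360],None,fx=6,fy=6,interpolation=cv2.INTER_CUBIC))
E
```

```text
(no output)
```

View pics/s3.png

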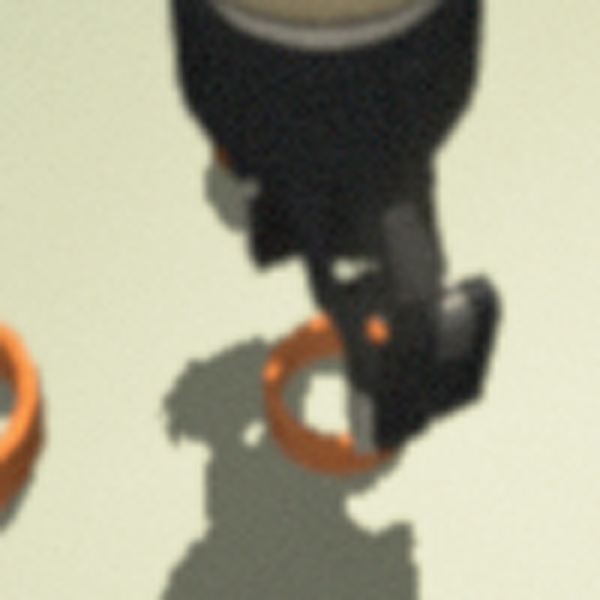

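Call:
jog_arm:
  plan:
    - [[0,0,-0.1,0,0,0,0.7],[0,0,-0.1,0,0,0,0.7],[0,0,0,0,0,0,0.7]]

```text
time_s: 5.18
tool_pos: [436.4, -188.7, 12.3]
ee_rot: [-3.107, -0.466, 0.001]
force: [0.1, -0.3, 0.7]
opening: 60.0
grip_force: 0.0
```

Call:
jog_arm:
  plan:
    - [[0,0,-0.1,0,0,0,0.7],[0,0,-0.1,0,0,0,0.7],[0,0,0,0,0,0,0.7]]

```text
time_s: 5.55
tool_pos: [436.4, -188.7, 7.3]
ee_rot: [-3.107, -0.466, 0.001]
force: [0.7, -1.3, -0.2]
opening: 59.8
grip_force: 0.0
```

Call:
jog_arm:
  plan:
    - [[0,0,-0.1,0,0,0,0.7],[0,0,0,0,0,0,0.7]]

```text
time_s: 5.8
tool_pos: [436.5, -188.8, 4.9]
ee_rot: [-3.107, -0.466, 0.0]
force: [0.2, -0.2, 0.4]
opening: 59.5
grip_force: 0.0
```

Call:
jog_arm:
  plan:
    - [[0,0,-0.1,0,0,0,0.7],[0,0,0,0,0,0,0.7]]

```text
time_s: 6.05
tool_pos: [436.5, -188.7, 2.4]
ee_rot: [-3.107, -0.466, 0.0]
force: [-0.5, -0.4, -0.0]
opening: 59.4
grip_force: 0.0
```

```bash
python3 - <<'E'
from h import *
import cv2
i=snapshot("side")[:,:,::-1]
cv2.imwrite("pics/s4.png",cv2.resize(i[230:330,260:360],None,fx=6,fy=6,interpolation=cv2.INTER_CUBIC))
E
```

```text
(no output)
```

View pics/s4.png

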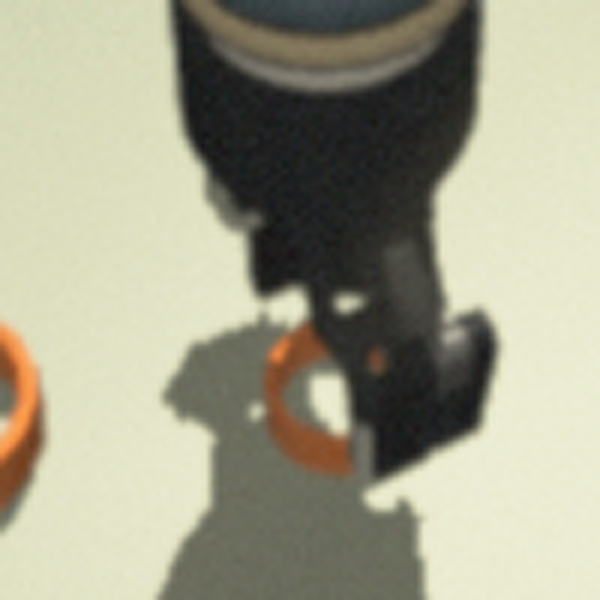

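Call:
jog_arm:
  plan:
    - [[0,0,-0.1,0,0,0,0.7],[0,0,-0.1,0,0,0,0.7],[0,0,0,0,0,0,0.7]]

```text
time_s: 6.48
tool_pos: [436.4, -188.7, -2.7]
ee_rot: [-3.107, -0.466, 0.001]
force: [-0.9, 0.4, 0.1]
opening: 59.8
grip_force: 0.0
```

Call:
jog_arm:
  plan:
    - [[0,0,-0.1,0,0,0,0.7],[0,0,0,0,0,0,0.7]]

```text
time_s: 6.72
tool_pos: [436.5, -188.7, -5.1]
ee_rot: [-3.107, -0.466, 0.0]
force: [-0.4, -0.4, -0.3]
opening: 59.5
grip_force: 0.0
```

Call:
jog_arm:
  plan:
    - [[0,0,-0.1,0,0,0,0.7],[0,0,0,0,0,0,0.7]]

```text
time_s: 6.98
tool_pos: [436.5, -188.8, -7.6]
ee_rot: [-3.107, -0.466, 0.0]
force: [-0.3, 0.4, 0.0]
opening: 59.4
grip_force: 0.0
```

Call:
jog_arm:
  plan:
    - [[0,0,-0.1,0,0,0,0.7],[0,0,0,0,0,0,0.7]]

```text
time_s: 7.22
tool_pos: [436.5, -188.7, -10.1]
ee_rot: [-3.107, -0.466, 0.0]
force: [-0.2, -0.4, 0.6]
opening: 59.7
grip_force: 0.0
```

Call:
jog_arm:
  plan:
    - [[0,0,-0.1,0,0,0,0.7],[0,0,0,0,0,0,0.7]]

```text
time_s: 7.48
tool_pos: [436.5, -188.7, -12.6]
ee_rot: [-3.107, -0.466, 0.0]
force: [0.0, -1.2, 1.0]
opening: 59.7
grip_force: 0.0
```

Call:
jog_arm:
  plan:
    - [[0,0,-0.06,0,0,0,0.7],[0,0,0,0,0,0,0.7]]

```text
time_s: 7.72
tool_pos: [436.5, -188.7, -14.1]
ee_rot: [-3.107, -0.466, 0.0]
force: [-0.1, -0.6, -0.1]
opening: 59.7
grip_force: 0.0
```

Call:
jog_arm:
  plan:
    - [[0,0,-0.06,0,0,0,0.7],[0,0,0,0,0,0,0.7]]

```text
time_s: 7.98
tool_pos: [436.5, -188.8, -15.6]
ee_rot: [3.107, 0.466, -0.0]
force: [0.6, 0.8, 0.6]
opening: 59.6
grip_force: 0.0
```

```bash
python3 - <<'E'
from h import *
import cv2
i=snapshot("side")[:,:,::-1]
cv2.imwrite("pics/s5.png",cv2.resize(i[230:330,260:360],None,fx=6,fy=6,interpolation=cv2.INTER_CUBIC))
E
```

```text
(no output)
```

View pics/s5.png

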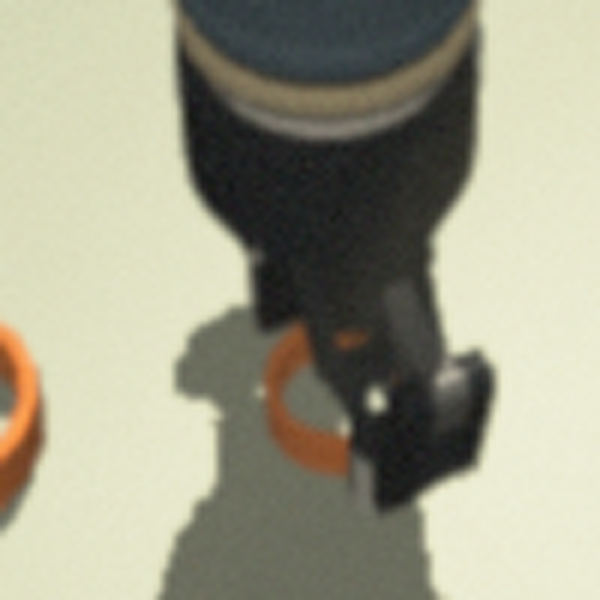

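Call:
jog_arm:
  plan:
    - [[0,0,-0.08,0,0,0,0.7],[0,0,0,0,0,0,0.7]]

```text
time_s: 8.28
tool_pos: [436.8, -188.9, -16.3]
ee_rot: [3.106, 0.466, 0.0]
force: [-3.1, 1.0, 14.7]
opening: 59.5
grip_force: 6.8
```

Call:
jog_arm:
  plan:
    - [[0,0,-0.08,0,0,0,0.7],[0,0,0,0,0,0,0.7]]

```text
time_s: 8.52
tool_pos: [436.8, -188.9, -16.4]
ee_rot: [3.106, 0.466, -0.001]
force: [-8.3, 3.3, 35.1]
opening: 59.6
grip_force: 17.7
```

Call:
jog_arm:
  plan:
    - [[0,0,0.3,0,0,0,0.7],[0,0,0.31,0,0,0,0.7],[0,0,0,0,0,0,0.3],[0,0,0,0,0,0,0.3],[0,0,0,0,0,0,0.3],[0,0,0,0,0,0,0.3]]
  newtons: 40

```text
time_s: 9.28
tool_pos: [437.0, -189.0, -3.5]
ee_rot: [3.106, 0.467, 0.001]
force: [-2.1, 1.0, 11.8]
opening: 41.3
grip_force: 39.1
```

Call:
jog_arm:
  plan:
    - [[0,0,0.4,0,0,0,0.3],[0,0,1,0,0,0,0.3],[0,0,1,0,0,0,0.3],[0,0,0,0,0,0,0.3]]

```text
time_s: 9.78
tool_pos: [437.7, -189.2, 57.1]
ee_rot: [3.105, 0.465, 0.005]
force: [0.8, -0.6, -0.4]
opening: 40.9
grip_force: 41.2
```

```bash
python3 - <<'E'
from h import *
import cv2
i=snapshot("side")[:,:,::-1]
cv2.imwrite("pics/s6.png",cv2.resize(i[200:330,240:380],None,fx=5,fy=4.6,interpolation=cv2.INTER_CUBIC))
E
```

```text
(no output)
```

View pics/s6.png

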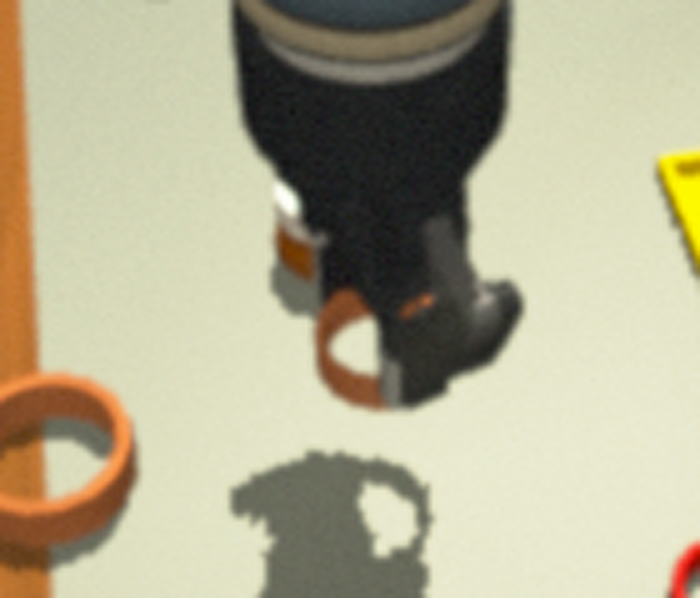

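```bash
python3 - <<'E'
from h import *
for u,v in((320,313.3),(323,316.2),(339.2,307.5)): print(ray("side",u-.4,v-.4,0).round(1))
d=np.array([.29,-.956]);e=np.array([.956,.29])
print("pred inner corners",[(np.array([436.5,-188.8])+30*d+s*11*e).round(1) for s in(-1,1)])
# ring bottom blob position in s6: silhouettes
c=camera_model("side")
E
```

```text
[ 437.  -220.2]
[ 441.1 -226.4]
[ 471.6 -215.2]
pred inner corners [array([ 434.7, -220.7]), array([ 455.7, -214.3])]
```

Call:
jog_arm:
  plan:
    - [[0.585,0.973,0,0,0,0,0.3],[0.585,0.973,0,0,0,0,0.3],[0.585,0.973,0,0,0,0,0.3],[0.585,0.973,0,0,0,0,0.3],[0.585,0.973,0,0,0,0,0.3],[0.585,0.973,0,0,0,0,0.3],[0.585,0.973,0,0,0,0,0.3],[0.585,0.973,0,0,0,0,0.3],[0.585,0.973,0,0,0,0,0.3],[0.585,0.973,0,0,0,0,0.3],[0.585,0.973,0,0,0,0,0.3],[0.585,0.973,0,0,0,0,0.3],[0.585,0.973,0,0,0,0,0.3],[0.585,0.973,0,0,0,0,0.3],[0.585,0.973,0,0,0,0,0.3],[0,0,-0.6,0,0,0,0.3],[0,0,-0.6,0,0,0,0.3],[0,0,-0.3,0,0,0,0.3],[0,0,0,0,0,0,0.3]]

```text
time_s: 12.2
tool_pos: [655.1, 174.7, 17.0]
ee_rot: [3.106, 0.464, -0.004]
force: [0.8, 0.8, -0.7]
opening: 41.2
grip_force: 41.1
```

Call:
jog_arm:
  plan:
    - [[0.04,0.04,-0.3,0,0,0,0.3],[0,0,-0.2,0,0,0,0.3],[0,0,-0.06,0,0,0,0.3],[0,0,0,0,0,0,0.3]]

```text
time_s: 12.7
tool_pos: [657.0, 177.1, 4.2]
ee_rot: [3.107, 0.466, 0.0]
force: [0.0, 0.4, -1.5]
opening: 41.4
grip_force: 41.1
```

Call:
jog_arm:
  plan:
    - [[0,0,-0.08,0,0,0,0.3],[0,0,0,0,0,0,0.3]]

```text
time_s: 12.95
tool_pos: [656.9, 177.0, 2.2]
ee_rot: [3.107, 0.466, -0.0]
force: [0.2, -1.6, -0.8]
opening: 41.1
grip_force: 41.1
```

Call:
jog_arm:
  plan:
    - [[0,0,-0.08,0,0,0,0.3],[0,0,0,0,0,0,0.3]]

```text
time_s: 13.2
tool_pos: [656.8, 177.0, 0.1]
ee_rot: [3.107, 0.466, -0.0]
force: [-0.4, 1.7, -0.9]
opening: 41.2
grip_force: 41.1
```

Call:
jog_arm:
  plan:
    - [[0,0,-0.06,0,0,0,0.3],[0,0,0,0,0,0,0.3]]

```text
time_s: 13.45
tool_pos: [657.1, 177.1, -0.4]
ee_rot: [3.107, 0.466, 0.0]
force: [-1.8, -0.4, 5.2]
opening: 41.6
grip_force: 41.6
```

Call:
jog_arm:
  plan:
    - [[0,0,0,0,0,0,0.65],[0,0,0,0,0,0,0.65],[0,0,0,0,0,0,0.65],[0,0,1,0,0,0,0.75],[0,0,1,0,0,0,0.75],[-0.82,-0.97,0.1,0,0,0,0.75],[-0.82,-0.97,0,0,0,0,0.75],[-0.82,-0.97,0,0,0,0,0.75],[-0.82,-0.97,0,0,0,0,0.75],[-0.82,-0.97,0,0,0,0,0.75],[-0.82,-0.97,0,0,0,0,0.75],[-0.82,-0.97,0,0,0,0,0.75],[-0.82,-0.97,0,0,0,0,0.75],[-0.82,-0.97,0,0,0,0,0.75],[-0.82,-0.97,0,0,0,0,0.75],[-0.82,-0.98,0,0,0,0,0.75],[0,0,0,0,0,0,0.75],[0,0,0,0,0,0,0.75]]

```text
time_s: 15.7
tool_pos: [432.3, -89.5, 51.5]
ee_rot: [3.107, 0.467, 0.002]
force: [0.6, 0.4, 0.2]
opening: 64.1
grip_force: 0.0
```

```bash
python3 - <<'E'
from h import *
import cv2
o=get_obs();print(o["tool_pos"])
i=snapshot("top")[:,:,::-1]
cv2.imwrite("pics/t2.png",cv2.resize(i[115:265,210:410],None,fx=4,fy=4,interpolation=cv2.INTER_CUBIC))
E
```

```text
[432.32221548 -89.50446706  51.54298259]
```

View pics/t2.png

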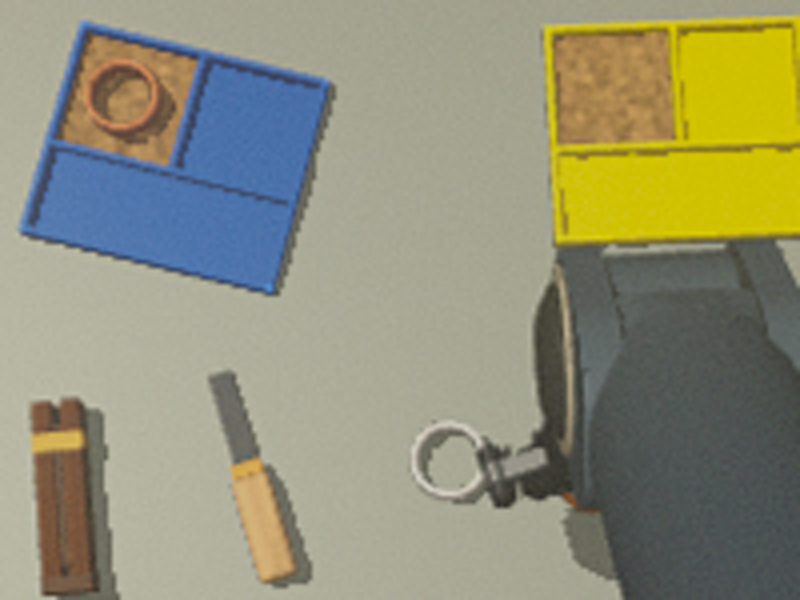

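Call:
jog_arm:
  plan:
    - [[-0.03,0,0,0,0,0,0.62],[0,0,-0.6,0,0,0,0.62],[0,0,-0.6,0,0,0,0.62],[0,0,-0.5,0,0,0,0.62],[0,0,-0.24,0,0,0,0.62],[0,0,0,0,0,0,0.62]]

```text
time_s: 16.5
tool_pos: [430.4, -89.8, 2.2]
ee_rot: [-3.106, -0.466, 0.002]
force: [-0.6, -0.3, -1.0]
opening: 53.0
grip_force: 0.0
```

Call:
jog_arm:
  plan:
    - [[0,0,0,0,0,0,0.3],[0,0,0,0,0,0,0.3],[0,0,0,0,0,0,0.3],[0,0,0,0,0,0,0.3]]

```text
time_s: 17.0
tool_pos: [431.1, -90.0, 3.2]
ee_rot: [3.106, 0.466, 0.001]
force: [-0.2, 0.9, 5.1]
opening: 35.4
grip_force: 40.1
```

Call:
jog_arm:
  plan:
    - [[0,0,0.4,0,0,0,0.3],[0,0,0.8,0,0,0,0.3],[0,0,0.8,0,0,0,0.3],[0,0,0,0,0,0,0.3]]
  newtons: 50

```text
time_s: 17.5
tool_pos: [431.7, -90.1, 54.1]
ee_rot: [3.106, 0.466, 0.005]
force: [0.5, -0.5, -1.2]
opening: 35.2
grip_force: 50.0
```

```bash
python3 - <<'E'
from h import *
import cv2
o=get_obs();print(o["tool_pos"],o["opening"])
i=snapshot("side")[:,:,::-1]
cv2.imwrite("pics/s7.png",cv2.resize(i[190:290,250:370],None,fx=6,fy=6,interpolation=cv2.INTER_CUBIC))
E
```

```text
[431.72551047 -90.140759    54.08489005] 35.23938864264608
```

View pics/s7.png

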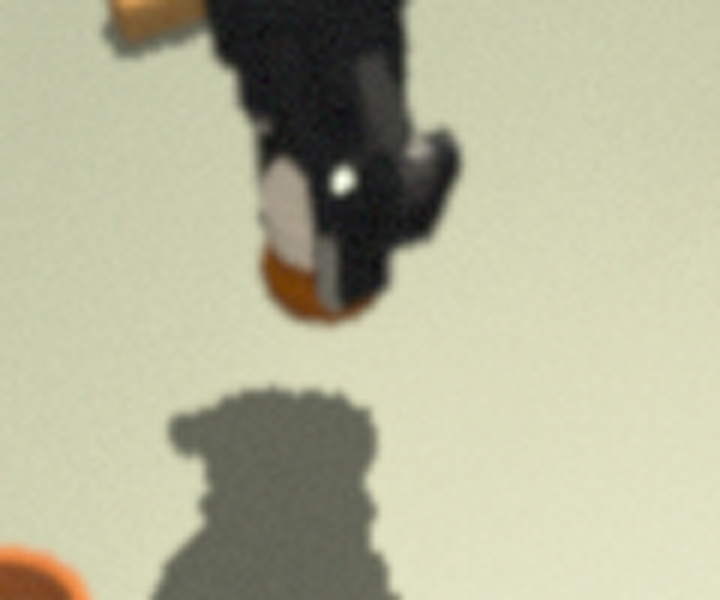

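The jar is held upright and its spacing looks right, so I'm carrying it to the blue tray's bare pocket.

Call:
jog_arm:
  plan:
    - [[0.5,0.46,0,0,0,0,0.3],[0.86,0.81,0,0,0,0,0.3],[0.86,0.81,0,0,0,0,0.3],[0.86,0.81,0,0,0,0,0.3],[0.86,0.81,0,0,0,0,0.3],[0.86,0.81,0,0,0,0,0.3],[0.86,0.81,0,0,0,0,0.3],[0.86,0.81,0,0,0,0,0.3],[0.86,0.81,0,0,0,0,0.3],[0.86,0.81,0,0,0,0,0.3],[0.04,0.01,0,0,0,0,0.3],[0,0,-0.6,0,0,0,0.3],[0,0,-0.6,0,0,0,0.3],[0,0,-0.5,0,0,0,0.3],[0,0,-0.1,0,0,0,0.3],[0,0,0,0,0,0,0.3]]

```text
time_s: 19.55
tool_pos: [637.8, 103.9, 7.7]
ee_rot: [3.107, 0.466, 0.0]
force: [-0.2, 0.3, -1.2]
opening: 35.2
grip_force: 50.1
```

Call:
jog_arm:
  plan:
    - [[0,0,-0.08,0,0,0,0.3],[0,0,0,0,0,0,0.3]]

```text
time_s: 19.8
tool_pos: [638.3, 104.2, 6.4]
ee_rot: [-3.107, -0.466, -0.002]
force: [0.3, -0.2, 0.1]
opening: 34.9
grip_force: 50.2
```

Call:
jog_arm:
  plan:
    - [[0,0,0,0,0,0,0.56],[0,0,0,0,0,0,0.56],[0,0,0,0,0,0,0.56],[0,0,0.6,0,0,0,0.56],[0,0,0.7,0,0,0,0.56],[0,0,0.7,0,0,0,0.6],[-0.864,0.413,0,0,0,-0.204,0.6],[-0.864,0.413,0,0,0,-0.204,0.6],[-0.864,0.413,0,0,0,-0.204,0.6],[-0.864,0.413,0,0,0,-0.204,0.6],[-0.864,0.413,0,0,0,-0.204,0.6],[-0.864,0.413,0,0,0,-0.204,0.6],[-0.864,0.413,0,0,0,-0.204,0.6],[-0.864,0.413,0,0,0,-0.204,0.6],[-0.864,0.413,0,0,0,-0.204,0.6],[-0.864,0.413,0,0,0,-0.204,0.6],[0,0,0,0,0,0,0.6],[0,0,0,0,0,0,0.6]]

```text
time_s: 22.05
tool_pos: [423.1, 207.3, 56.6]
ee_rot: [-3.138, -0.132, -0.003]
force: [0.3, -0.9, 0.2]
opening: 51.4
grip_force: 0.0
```

Call:
jog_arm:
  plan:
    - [[0,0,-0.8,0,0,0,0.6],[0,0,-0.8,0,0,0,0.6],[0,0,-0.5,0,0,0,0.6],[0,0,-0.16,0,0,0,0.6],[0,0,0,0,0,0,0.6],[0,0,0,0,0,0,0.1],[0,0,0,0,0,0,0.1],[0,0,0,0,0,0,0.1],[0,0,0,0,0,0,0.1],[0,0,0,0,0,0,0.1]]

```text
time_s: 23.3
tool_pos: [422.3, 207.7, 0.1]
ee_rot: [-3.138, -0.132, -0.002]
force: [-0.6, -0.0, 6.4]
opening: 27.1
grip_force: 49.9
```

Call:
jog_arm:
  plan:
    - [[0,0,0.6,0,0,0,0.1],[0,0,0.9,0,0,0,0.1],[0,0,0.8,0,0,0,0.1],[0.546,-0.174,0,0,0,0.983,0.1],[0.546,-0.174,0,0,0,0.983,0.1],[0.546,-0.174,0,0,0,0.983,0.1],[0.546,-0.174,0,0,0,0.983,0.1],[0.546,-0.174,0,0,0,0.983,0.1],[0.546,-0.174,0,0,0,0.983,0.1],[0.546,-0.174,0,0,0,0.983,0.1],[0.546,-0.174,0,0,0,0.983,0.1],[0.546,-0.174,0,0,0,0.983,0.1],[0.546,-0.174,0,0,0,0.983,0.1],[0.546,-0.174,0,0,0,0.983,0.1],[0.546,-0.174,0,0,0,0.983,0.1],[0,0,0,0,0,0,0.1],[0,0,0,0,0,0,0.1]]

```text
time_s: 25.42
tool_pos: [584.7, 155.2, 57.0]
ee_rot: [-2.483, -1.924, 0.001]
force: [-0.2, 0.1, -1.2]
opening: 26.9
grip_force: 49.3
```

```bash
python3 - <<'E'
from h import *
o=get_obs();print(o["tool_pos"],2*np.arctan2(o["ee_rot"][1],o["ee_rot"][0])%np.pi,o["ee_rot"])
print(B[1]+np.pi/2, B[0]+B[2]@[-37,0])
E
```

```text
[584.72826144 155.2433619   56.99315697] 1.318323381653416 [-2.48322760e+00 -1.92391170e+00  8.51084093e-04]
1.3201579176772889 [585.99839048 155.60042471]
```

Call:
jog_arm:
  plan:
    - [[0.04,0,-0.7,0,0,0,0.1],[0,0,-0.7,0,0,0,0.1],[0,0,-0.5,0,0,0,0.1],[0,0,-0.2,0,0,0,0.1],[0,0,0,0,0,0,0.1]]

```text
time_s: 26.05
tool_pos: [586.5, 155.3, 4.0]
ee_rot: [-2.482, -1.926, 0.0]
force: [0.5, 0.3, -0.3]
opening: 26.4
grip_force: 49.3
```

Call:
jog_arm:
  plan:
    - [[0,0,-0.06,0,0,0,0.1],[0,0,0,0,0,0,0.1]]

```text
time_s: 26.3
tool_pos: [586.9, 155.3, 3.1]
ee_rot: [2.482, 1.925, 0.002]
force: [-0.0, 0.2, 1.1]
opening: 27.0
grip_force: 49.5
```

Call:
jog_arm:
  plan:
    - [[0,0,0,0,0,0,0.48],[0,0,0,0,0,0,0.48],[0,0,0,0,0,0,0.48],[0,0,0.8,0,0,0,0.48],[0,0,0.8,0,0,0,0.48],[0,0,0.6,0,0,0,0.6],[-0.382,0.553,0,0,0,-0.938,0.6],[-0.382,0.553,0,0,0,-0.938,0.6],[-0.382,0.553,0,0,0,-0.938,0.6],[-0.382,0.553,0,0,0,-0.938,0.6],[-0.382,0.553,0,0,0,-0.938,0.6],[-0.382,0.553,0,0,0,-0.938,0.6],[-0.382,0.553,0,0,0,-0.938,0.6],[-0.382,0.553,0,0,0,-0.938,0.6],[-0.382,0.553,0,0,0,-0.938,0.6],[-0.382,0.553,0,0,0,-0.938,0.6],[-0.382,0.553,0,0,0,-0.938,0.6],[-0.382,0.553,0,0,0,-0.938,0.6],[-0.382,0.553,0,0,0,-0.938,0.6],[0,0,0,0,0,0,0.6]]

```text
time_s: 28.8
tool_pos: [461.6, 336.6, 58.8]
ee_rot: [-3.139, -0.073, -0.001]
force: [0.3, -0.1, 0.2]
opening: 51.0
grip_force: 0.0
```

Call:
jog_arm:
  plan:
    - [[0.04,-0.05,-0.8,0,0,0,0.6],[0,0,-0.8,0,0,0,0.6],[0,0,-0.6,0,0,0,0.6],[0,0,-0.14,0,0,0,0.6],[0,0,0,0,0,0,0.6],[0,0,0,0,0,0,0.1],[0,0,0,0,0,0,0.1],[0,0,0,0,0,0,0.1],[0,0,0,0,0,0,0.1],[0,0,0,0,0,0,0.1]]

```text
time_s: 30.05
tool_pos: [464.0, 334.2, 0.2]
ee_rot: [-3.14, -0.067, -0.002]
force: [-0.0, 0.4, 6.1]
opening: 28.7
grip_force: 50.1
```

Call:
jog_arm:
  plan:
    - [[0,0,0.6,0,0,0,0.1],[0,0,0.9,0,0,0,0.1],[0,0,0.9,0,0,0,0.1],[0.436,-0.986,0,0,0,0,0.1],[0.436,-0.986,0,0,0,0,0.1],[0.436,-0.986,0,0,0,0,0.1],[0.436,-0.986,0,0,0,0,0.1],[0.436,-0.986,0,0,0,0,0.1],[0.436,-0.986,0,0,0,0,0.1],[0.436,-0.986,0,0,0,0,0.1],[0.436,-0.986,0,0,0,0,0.1],[0.436,-0.986,0,0,0,0,0.1],[0.436,-0.986,0,0,0,0,0.1],[0.436,-0.986,0,0,0,0,0.1],[0.436,-0.986,0,0,0,0,0.1],[0.436,-0.986,0,0,0,0,0.1],[0.436,-0.986,0,0,0,0,0.1],[0.436,-0.986,0,0,0,0,0.1],[0.436,-0.986,0,0,0,0,0.1],[0.436,-0.986,0,0,0,0,0.1]]

```text
time_s: 32.55
tool_pos: [648.7, -86.2, 59.8]
ee_rot: [-3.141, -0.067, 0.0]
force: [0.4, 1.0, -0.1]
opening: 28.6
grip_force: 49.4
```

Call:
jog_arm:
  plan:
    - [[0.436,-0.986,0,0,0,0,0.1],[0,0,-0.2,0,0,0,0.1],[0,0,-0.7,0,0,0,0.1],[0,0,-0.7,0,0,0,0.1],[0,0,-0.4,0,0,0,0.1],[0,0,-0.2,0,0,0,0.1],[0,0,0,0,0,0,0.1]]

```text
time_s: 33.42
tool_pos: [659.7, -109.7, 4.2]
ee_rot: [-3.141, -0.067, -0.0]
force: [-0.3, -0.4, 0.1]
opening: 28.5
grip_force: 49.5
```

Call:
jog_arm:
  plan:
    - [[0,0,-0.05,0,0,0,0.1],[0,0,0,0,0,0,0.5],[0,0,0,0,0,0,0.5],[0,0,0,0,0,0,0.5],[0,0,0.7,0,0,0,0.5],[0,0,0.8,0,0,0,0.5],[0,0,0.7,0,0,0,0.5],[-0.952,0.837,0,0,0,0.227,0.5],[-0.952,0.837,0,0,0,0.227,0.5],[-0.952,0.837,0,0,0,0.227,0.5],[-0.952,0.837,0,0,0,0.227,0.5],[-0.952,0.837,0,0,0,0.227,0.5],[-0.952,0.837,0,0,0,0.227,0.5],[-0.952,0.837,0,0,0,0.227,0.5],[-0.952,0.837,0,0,0,0.227,0.5],[-0.952,0.837,0,0,0,0.227,0.5],[-0.952,0.837,0,0,0,0.227,0.5],[0,0,0,0,0,0,0.5],[0,0,0,0,0,0,0.5]]

```text
time_s: 35.8
tool_pos: [422.7, 99.0, 58.9]
ee_rot: [3.111, 0.438, 0.004]
force: [0.2, 0.0, 0.0]
opening: 43.0
grip_force: 0.0
```

Call:
jog_arm:
  plan:
    - [[-0.03,0.03,-0.8,0,0,0,0.5],[0,0,-0.8,0,0,0,0.5],[0,0,-0.6,0,0,0,0.5],[0,0,-0.16,0,0,0,0.5],[0,0,0,0,0,0,0.5],[0,0,0,0,0,0,0.05],[0,0,0,0,0,0,0.05],[0,0,0,0,0,0,0.05],[0,0,0,0,0,0,0.05],[0,0,0,0,0,0,0.05]]

```text
time_s: 37.05
tool_pos: [421.4, 100.1, -0.2]
ee_rot: [3.111, 0.439, 0.002]
force: [-0.6, -0.9, 5.7]
opening: 20.4
grip_force: 49.7
```

Call:
jog_arm:
  plan:
    - [[0,0,0.6,0,0,0,0.05],[0,0,0.9,0,0,0,0.05],[0,0,0.8,0,0,0,0.05],[0.542,-0.808,0,0,0,0.97,0.05],[0.542,-0.808,0,0,0,0.97,0.05],[0.542,-0.808,0,0,0,0.97,0.05],[0.542,-0.808,0,0,0,0.97,0.05],[0.542,-0.808,0,0,0,0.97,0.05],[0.542,-0.808,0,0,0,0.97,0.05],[0.542,-0.808,0,0,0,0.97,0.05],[0.542,-0.808,0,0,0,0.97,0.05],[0.542,-0.808,0,0,0,0.97,0.05],[0.542,-0.808,0,0,0,0.97,0.05],[0.542,-0.808,0,0,0,0.97,0.05],[0.542,-0.808,0,0,0,0.97,0.05],[0.542,-0.808,0,0,0,0.97,0.05],[0,0,0,0,0,0,0.05],[0,0,0,0,0,0,0.05]]
  newtons: 60

```text
time_s: 39.3
tool_pos: [596.2, -161.7, 56.8]
ee_rot: [-2.188, -2.253, -0.0]
force: [-0.3, 0.8, 0.4]
opening: 20.0
grip_force: 58.8
```

Call:
jog_arm:
  plan:
    - [[0.04,0,-0.7,0,0,0,0.05],[0,0,-0.7,0,0,0,0.05],[0,0,-0.5,0,0,0,0.05],[0,0,-0.22,0,0,0,0.05],[0,0,0,0,0,0,0.05]]

```text
time_s: 39.92
tool_pos: [598.0, -162.4, 3.3]
ee_rot: [-2.187, -2.255, -0.0]
force: [0.4, -0.6, -0.4]
opening: 20.2
grip_force: 58.8
```

Call:
jog_arm:
  plan:
    - [[0,0,-0.05,0,0,0,0.05],[0,0,0,0,0,0,0.05]]

```text
time_s: 40.17
tool_pos: [598.3, -162.6, 2.9]
ee_rot: [2.188, 2.254, 0.001]
force: [-0.8, 1.2, 4.1]
opening: 20.1
grip_force: 59.4
```

Contact confirmed; I'll release, lift and back off out of the camera's view.

Call:
jog_arm:
  plan:
    - [[0,0,0,0,0,0,0.4],[0,0,0,0,0,0,0.4],[0,0,0,0,0,0,0.4],[0,0,0.7,0,0,0,0.4],[0,0,1,0,0,0,0.4],[0,0,1,0,0,0,0.4],[0,0,1,0,0,0,0.4],[0,-1,1,0,0,0,0.4],[0,-1,0,0,0,0,0.4],[-0.5,-1,0,0,0,0,0.4],[-0.5,-1,0,0,0,0,0.4],[-0.5,-1,0,0,0,0,0.4],[-0.5,-1,0,0,0,0,0.4],[-0.5,-1,0,0,0,0,0.4],[-0.5,-1,0,0,0,0,0.4],[-0.5,-1,0,0,0,0,0.4],[-0.5,-1,0,0,0,0,0.4],[-0.5,-1,0,0,0,0,0.4],[0,0,0,0,0,0,0.4],[0,0,0,0,0,0,0.4]]

```text
time_s: 42.68
tool_pos: [486.3, -436.6, 120.6]
ee_rot: [2.186, 2.255, 0.002]
force: [0.1, 0.3, 0.4]
opening: 34.2
grip_force: 0.0
```

```bash
python3 - <<'E'
from h import *
import cv2
i=snapshot("top")[:,:,::-1]
cv2.imwrite("pics/t3.png",cv2.resize(i[105:255,205:435],None,fx=3.47,fy=3.47,interpolation=cv2.INTER_CUBIC))
E
```

```text
(no output)
```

View pics/t3.png

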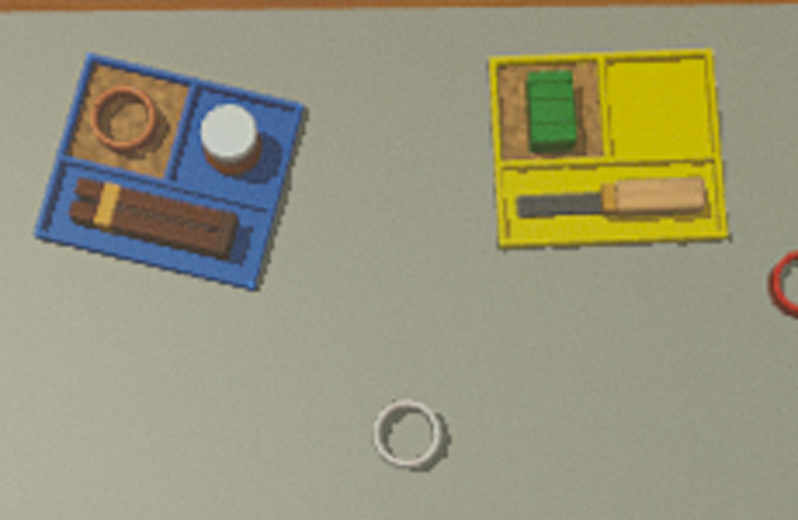

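The picture shows all five pieces flat in their own compartments: copper band at (124,119), jar (230,135), clamp (155,215), wax (552,110) and file (612,200). The silver band at (408,433) hasn't moved.

```bash
python3 -c "
from rig import *
print(job_done())"
```

```text
the job is handed in; nothing more can be done
None
```

The job is handed in at about 43 s of the 109 s limit: both kits lie flat in their compartments in the last picture, the purple wax and silver band were left alone, and no verdict came back.

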